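# Crack open a plaster mould with a wedge

### The job

Break the seal of the closed two-part plaster mould: pick up the narrow wooden wedge (the tapered one that fits the pry slot), put its thin end into the slot at the foot of the notch in the upper half's front (the side facing the robot) and push it in until that front edge has lifted about 5 mm, then finish while still gripping the wedge there, with the upper half resting on it. Take care: the front must never open more than 10 mm, the back edge stays seated, and the gripper must not touch the upper half. Leave the wide wedge, the untapered stick and everything else on the table where they are.

Things in the scene. Friction and masses are not known exactly. Their poses are not given: they have to be found in the camera images.
- mould_base: Lower half of the plaster mould, fixed: a block 150 wide (y), 45 mm high, from x = -75 to +85 mm; its flat top is the parting face. Origin on the table, under the middle of the upper half. x axis: from the slotted front to the back, the way to push the wedge; z up. Stops 15 mm tall at the back and sides of the top keep the upper half from sliding.
- slot_edge (a point): Middle of the lower front edge line of the loose upper half (plaster, 130 (x) x 120 x 45 mm, 0.5 to 1 kg). Closed: x = -65, y = 0, z = 45 mm from mould_base, same axes. Pry slot, centred on y = 0: 40 mm wide, 9 high above the parting face, 75 deep from here; its first 12 mm are open above (a notch), so its roof starts at x = +12. Wedged, the half tips about its back edge and this point rises.
- top_back (a point): Middle of the lower back edge of the upper half, 130 mm behind slot_edge; stays on the parting face (height 45 mm).
- wedge_grip (a point): Narrow wooden wedge, 130 x 26 x 29 mm, 50 g: tail block 40 mm long, then a ramp 90 mm long whose top falls from 29 to 2 mm at the nose (3 mm per 10 mm); flat underside. This point: centre of the tail block, 14.5 mm above the underside, 20 mm from the tail's end; grip across the 26 mm width. x axis to the nose, z up. Lies flat, tail towards the robot.
- wedge_nose (a point): Middle of the thin nose edge of the narrow wedge, 1 mm above its underside; lies 110 mm ahead (+x) of wedge_grip.
- wide_wedge: A similar wedge but 60 mm wide, too wide for the slot; same wood. Origin mid-length under it. Leave it.
- flat_shim: An untapered wooden stick 130 x 40 x 14 mm; same wood. Origin under its middle. Leave it.
- bowl: White bowl, 110 mm across, 55 high; origin under its middle. Leave it.
- cup: Terracotta cup, 68 mm across, 70 high; origin under its middle. Leave it.
- knife: Clay knife with a dark wooden handle, 190 mm long, 16 mm high, lying flat; origin where the blade meets the handle. Leave it.
- bottle: Blue plastic bottle, 72 mm across, 190 high; origin under its middle. Leave it.
- small_bowl: Small plaster bowl, 84 mm across, 40 high, standing on a round wooden board 12 mm thick; origin under its middle. Leave it.
Mind the look-alikes: they are no part of the job. What is shaped like the part that bears slot_edge but green is not meant.

How it is judged:
On the way, in this order (a step that is already met when the one before it is completed fails the run):
1. the narrow wedge is gripped and lifted off the table (height (world z) of wedge_grip above 0.035 m and contact force between the fingers and wedge above 1 N), for 0.2 s.
2. the wedge's nose is in the pry slot, at least 5 mm under the roof of the upper half (x of wedge_nose in the frame of slot_edge above 0.017 m and y of wedge_nose in the frame of slot_edge between -0.02 and 0.02 m and z of wedge_nose in the frame of slot_edge between -0.015 and 0.012 m), for 0.1 s.
At the end, for the whole second after the job is handed in: The front edge of the upper half stands 3 to 8 mm above closed, its back edge seated (within 3 mm), at rest on the narrow wedge, whose nose is over 5 mm under the slot's roof; the gripper still holds the wedge (over 1 N) and does not touch the upper half (all of step 2 and z of slot_edge in the frame of mould_base between 0.048 and 0.053 m and z of top_back in the frame of mould_base below 0.048 m and horizontal distance between top_back and mould_base below 0.072 m and contact force between wedge and mould_top above 0.5 N and contact force between the fingers and wedge above 1 N and contact force between each of the arm, the fingers and mould_top below 0.3 N and linear speed of mould_top below 0.02 m/s); the arm keeps its last pose, push and grip.
It fails at once if the front of the upper half opens more than 10 mm (z of slot_edge in the frame of mould_base above 0.055 m).
It fails at once if the back edge of the upper half leaves the lower half by more than 5 mm (z of top_back in the frame of mould_base above 0.05 m).
It fails at once if the robot touches the upper half (contact force between any of the arm, the fingers and mould_top above 2 N).
It fails at once if another thing on the table is moved more than 30 mm (distance of any of wide_wedge, flat_shim, bowl, cup, knife, bottle, small_bowl from where it was at the start of the episode above 0.03 m).
It also fails if it takes over 43 s, if anything falls off the work surface, if the arm or the gripper's body presses on something with over 40 N, if the wrist force passes 120 N, or if a joint passes its speed limit or range.

### The arm

A 7-joint arm with a two-finger parallel gripper is mounted at the origin on the work surface. World frame = base frame: x ahead of the robot, y to its left, z up, the work surface at z = 0. Lengths are in m, angles in rad, forces in N, time in s.
With the tool pointing down it reaches from about 0.4 to 0.75 m from the base axis. Payload 19.5 kg.
Tool frame: the origin (TCP) lies between the finger pads; the fingertips stand 11 mm ahead of it and the grasp point (between the pads) lies 8 mm behind it (arm.tip_extent is the distance from the TCP to the fingertips, in m); z points along the fingers, x is the direction in which the jaws open and shut, and the axes are right-handed (so a half turn about z gives the same grasp; the last joint's range is limited). The gripper opens to 85 mm and grips with 20 to 120 N. Pads are 22 mm wide; open, the fingers measure 114 mm over their backs; the gripper's body (76 mm by 85 mm) begins 54 mm behind the grasp point. The pads swing forward as they close: fully open they stand 13 mm farther back than shut.
Start: joints at [-1.363, 0.707, -0.028, 1.485, 0.022, 0.951, -0.075], TCP at [0.142, 0.557, 0.203] pointing down, gripper open.
Joint ranges: [-2.71, 2.71], [-0.32, 2.16], [-1.57, 1.52], [0, 2.45], [-1.46, 4.6], [0, 2.02], [-2.83, 2.83]. Speed limits (rad/s): [1.89, 1.89, 2.57, 2.57, 3.01, 3.01, 3.01].

### API

Orientations are given as a 3x3 rotation matrix whose columns are the frame's x, y, z axes.
In Python, from station import arm gives the robot as it stands.
- The arm moves only by the tool step_arm, never from a script. Its arguments are lists of equal length, an entry for each row: "jaw": the finger opening in cm, from 0 to 8.54; "linear": the shift along the tool's x, y, z in cm, a list of three; "dr": the turn, a rotation vector about the tool's x, y, z in degrees, a list of three. A call has 1 to 8 rows; each row is the pose to reach, as a shift and turn from the pose commanded when the call began, along the tool's axes at that moment; what a row does not reach only later rows make up. A row lasts 1/8 s, in which the tool goes at most 62.5 mm and 10.7 degrees, less where a joint would pass 70% of its speed; a pose out of reach is approached as far as the arm can. A call with a gripper value outside its range is refused whole. The fingers move at their own pace and stop on an object; the grip force is fixed at half the most. Time passes only in rows, so rows that repeat a pose let the fingers close. It gives the time, the measured TCP pose, the force and the opening at its end, in the units of the state.
- arm.read_state(): the state, without advancing time (a new reading comes with each control period).
- arm.grab_frame(name): name is "side" or "top"; returns (picture, depth): 480x640x3 uint8, red, green, blue; 480x640 float32, m along the optical axis (not along the pixel's ray), 0 where there is no reading.
- arm.get_calibration(name): a dict with "mtx" (3x3 intrinsics, pixels), "position" and "rotation" of the camera in the world. Camera axes: x right, y down, z forward; pixel columns grow to the right and rows downward; lengths in m; the calibration is good to about 2 mm. A picture is of the moment at which its call begins. get_calibration takes no time and is no camera call.
- arm.sign_off(): hands the job in, once; it reports no verdict.
The state is a dict: "time_s": time; "joint_pos": joint angles; "qd": joint speeds; "tau": joint torques, N m; "eef_pos": TCP position; "ee_rot": TCP orientation; "ft_force": force on the tool from outside, world axes, zero at the start; "torque": the same for the moment, N m; "width": finger opening in m.
Only numpy, scipy, OpenCV 4.12 (cv2) and the standard library are available. Lean on these libraries where they do the work, as an engineer would, in place of code of your own. Each camera call takes 0.05 s, during which the arm holds its last target.

## Working session

There is one attempt and no reset: what is moved stays moved. The work goes in short steps, Python scripts to look and compute and a tool call to move; the robot and the scene stay as the last step left them, time stands still between calls to the robot, and variables do not carry over. Pictures are saved under pics/ and viewed, and the job is handed in when it is done.

Besides the shell and the picture viewer there is one more tool, called after ">>>" as name(argument=value, ...), one argument or row to a line, values as JSON. step_arm: Moves the arm, as the interface text tells. Its arguments: {"type":"object","properties":{"jaw":{"type":"array"},"linear":{"type":"array"},"dr":{"type":"array"}},"required":["jaw","linear","dr"]}

```bash
ls; mkdir -p pics; cat > h.py <<'E'
from station import arm
import numpy as np, cv2
def grab(name,tag):
    p,d=arm.grab_frame(name)
    cv2.imwrite(f'pics/{tag}.png',p[:,:,::-1]); np.savez(f'pics/{tag}.npz',p=p,d=d)
    return p,d
def pts(name,d):
    c=arm.get_calibration(name); K=np.array(c['mtx']);R=np.array(c['rotation']);t=np.array(c['position'])
    v,u=np.mgrid[:480,:640]
    X=np.stack([(u-K[0,2])/K[0,0]*d,(v-K[1,2])/K[1,1]*d,d],-1)
    return X@R.T+t
def ray(name,u,v,z):
    c=arm.get_calibration(name); K=np.array(c['mtx']);R=np.array(c['rotation']);t=np.array(c['position'])
    r=R@np.array([(u-K[0,2])/K[0,0],(v-K[1,2])/K[1,1],1]); return t+r*(z-t[2])/r[2]
E
python3 - <<'E'
from h import *
for n in('top','side'):
    grab(n,n+'0'); c=arm.get_calibration(n); print(c)
s=arm.read_state(); print({k:np.round(s[k],3) for k in s}, arm.tip_extent)
E
```

```text
pics
{'mtx': array([[438.01412523,   0.        , 316.12368012],
       [  0.        , 438.01412523, 243.17411651],
       [  0.        ,   0.        ,   1.        ]]), 'position': array([ 0.35934309, -0.00948642,  1.00313534]), 'rotation': array([[ 0.00342294, -0.98807881,  0.15391086],
       [-0.99999231, -0.0030872 ,  0.00242032],
       [-0.00191631, -0.15391796, -0.98808177]])}
{'mtx': array([[455.0182063 ,   0.        , 315.10116834],
       [  0.        , 455.0182063 , 244.95337833],
       [  0.        ,   0.        ,   1.        ]]), 'position': array([ 0.06264889, -0.67725008,  0.63883135]), 'rotation': array([[ 0.83208685, -0.31769535,  0.45464397],
       [-0.55458074, -0.48906832,  0.67324022],
       [ 0.00846668, -0.81233112, -0.58313504]])}
{'time_s': np.float64(0.1), 'joint_pos': array([-1.363,  0.707, -0.028,  1.485,  0.022,  0.951, -0.075]), 'qd': array([-0.003, -0.003, -0.001, -0.002, -0.002, -0.001, -0.   ]), 'tau': array([ 2.0000e-03, -8.8432e+01,  1.2370e+00, -2.3646e+01,  1.7000e-02,
        5.0000e-03,  0.0000e+00]), 'eef_pos': array([0.142, 0.557, 0.202]), 'ee_rot': array([[ 0.247,  0.969, -0.   ],
       [ 0.969, -0.247, -0.001],
       [-0.001,  0.   , -1.   ]]), 'ft_force': array([ 0.166, -0.212, -0.388]), 'torque': array([ 0.015, -0.028, -0.024]), 'width': np.float64(0.085)} 0.011
```

View pics/top0.png

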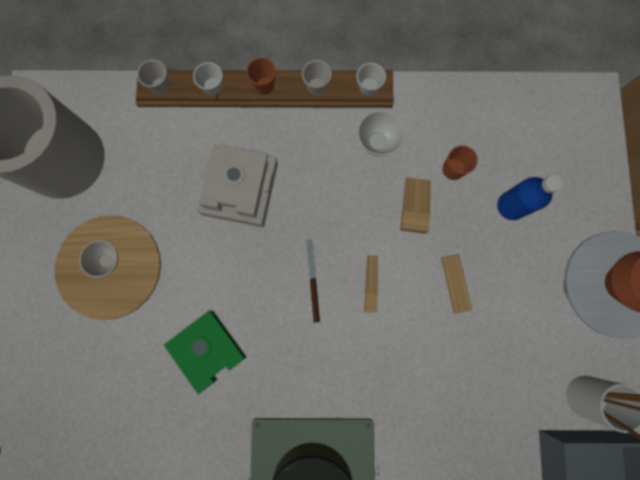

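View pics/side0.png

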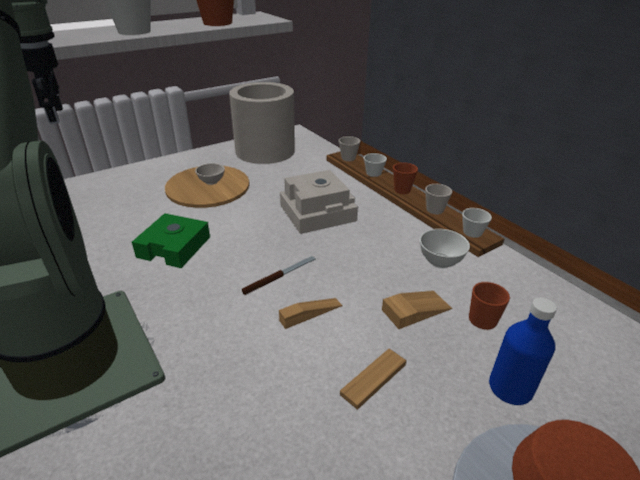

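Candidates for the wedge, as top-view pixels: (371,283) narrow and tapered, (416,205) wide wedge, (456,283) untapered stick. Candidates for the mould: plaster at (237,185), and the green decoy at (205,350). I choose (371,283) and the plaster mould, and check both in crops.

```bash
python3 - <<'E'
import cv2,numpy as np
t=cv2.imread('pics/top0.png');s=cv2.imread('pics/side0.png')
f=lambda im,u,v,w,h:cv2.resize(im[v:v+h,u:u+w],(400,300),interpolation=cv2.INTER_CUBIC)
a=np.hstack([f(t,185,135,107,80),f(s,270,165,100,75)]);b=np.hstack([f(t,325,240,107,80),f(s,265,275,100,75)])
cv2.imwrite('pics/crop0.png',cv2.convertScaleAbs(np.vstack([a,b]),alpha=1.3))
E
python3 - <<'E'
from h import *
for n in('top','side'):
    z=np.load(f'pics/{n}0.npz');p=z['p'];d=z['d'];P=pts(n,d)
    hsv=cv2.cvtColor(p,cv2.COLOR_RGB2HSV)
    m=((hsv[...,1]>70)&(hsv[...,0]>8)&(hsv[...,0]<28)&(d>0)).astype(np.uint8)
    k,l,st,c=cv2.connectedComponentsWithStats(m)
    for i in range(1,k):
        if st[i,4]>150:
            q=P[l==i]; print(n,c[i].round(),st[i,4],q.min(0).round(3),q.max(0).round(3))
            
E
```

```text
top [266.  90.] 7012 [ 0.846 -0.317 -0.756] [1.453 0.426 0.094]
top [633. 139.] 1732 [ 0.611 -1.071 -0.425] [ 1.079 -0.978 -0.241]
top [460. 162.] 715 [ 0.661 -0.363 -0.001] [ 0.726 -0.298  0.074]
top [416. 205.] 1368 [ 0.539 -0.273 -0.001] [ 0.673 -0.201  0.034]
top [108. 269.] 7317 [0.341 0.349 0.006] [0.577 0.588 0.053]
top [626. 281.] 1280 [ 0.364 -0.616  0.119] [ 0.471 -0.57   0.208]
top [456. 283.] 992 [ 0.359 -0.352  0.002] [ 0.488 -0.294  0.02 ]
top [371. 285.] 607 [ 0.361 -0.145  0.   ] [ 0.486 -0.115  0.035]
top [314. 300.] 191 [ 0.338 -0.012  0.011] [0.432 0.004 0.021]
top [624. 396.] 193 [ 0.187 -0.612  0.06 ] [ 0.215 -0.579  0.195]
side [412. 199.] 3484 [ 0.813 -0.19  -0.753] [2.075 1.711 0.095]
side [206. 188.] 2332 [0.339 0.347 0.002] [0.573 0.588 0.055]
side [423. 180.] 232 [ 0.897  0.02  -0.75 ] [2.068 1.153 0.092]
side [556. 255.] 3333 [ 0.904 -0.268 -0.755] [2.072 0.852 0.082]
side [262. 282.] 185 [ 0.336 -0.015  0.006] [0.433 0.003 0.02 ]
side [413. 307.] 1649 [ 0.538 -0.275  0.001] [ 0.672 -0.198  0.034]
side [306. 311.] 967 [ 0.359 -0.148  0.001] [ 0.488 -0.113  0.034]
side [372. 378.] 1655 [ 0.358 -0.355  0.001] [ 0.49  -0.293  0.02 ]
```

View pics/crop0.png

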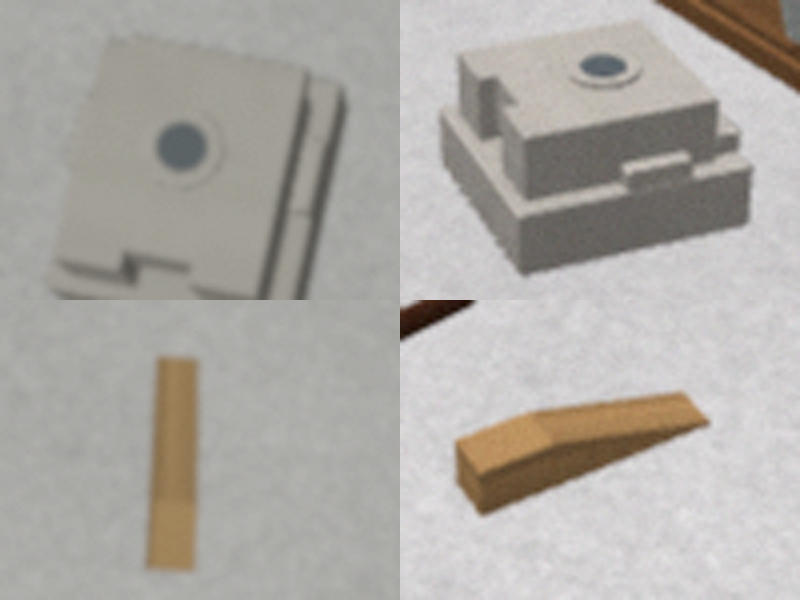

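```bash
python3 - <<'E'
from h import *
def rect(q):
    (c,s,a)=cv2.minAreaRect((q*1000).astype(np.float32)); return np.round(c,1),np.round(s,1),round(a,2)
for n,(cu,cv_) in dict(top=(371,285),side=(306,311)).items():
    z=np.load(f'pics/{n}0.npz');p=z['p'];d=z['d'];P=pts(n,d)
    hsv=cv2.cvtColor(p,cv2.COLOR_RGB2HSV)
    m=((hsv[...,1]>70)&(hsv[...,0]>8)&(hsv[...,0]<28)&(d>0)).astype(np.uint8)
    k,l,st,c=cv2.connectedComponentsWithStats(m)
    i=np.argmin(np.hypot(c[:,0]-cu,c[:,1]-cv_)); q=P[l==i]
    print(n,'wedge',rect(q[:,:2]))
    q=q[q[:,2]>(0.002)]
    # axis: midline per x bin
    if n=='top':
        xs=[];ys=[]
        for x in np.arange(.365,.485,.006):
            b=q[abs(q[:,0]-x)<.003]; xs.append(x); ys.append((b[:,1].min()+b[:,1].max())/2)
        f=np.polyfit(xs,ys,1);print('mid',f,np.degrees(np.arctan(f[0])),np.polyval(f,[.36,.424,.488]))
    # mould
    reg=(P[...,0]>.4)&(P[...,0]<.8)&(P[...,1]>.05)&(P[...,1]<.35)&(d>0)
    for lo,hi in((.083,.096),(.04,.051),(.054,.066)):
        mm=(reg&(P[...,2]>lo)&(P[...,2]<hi)).astype(np.uint8)
        k,l,st,c=cv2.connectedComponentsWithStats(mm)
        i=1+np.argmax(st[1:,4]); q=P[l==i]
        print(n,lo,st[i,4],c[i].round(),q[:,2].mean().round(4),rect(q[:,:2]))
    if n=='top': 
        mm=(reg&(P[...,2]>.083)).astype(np.uint8)
        cv2.imwrite('pics/m.png',mm*255)
E
```

```text
top wedge (array([ 423.4, -130.6]), array([ 24.1, 126.4]), 86.97)
mid [-0.06287123 -0.10408139] -3.5975212179216562 [-0.12671503 -0.13073879 -0.13476255]
top 0.083 3134 [233. 180.] 0.0905 (array([639.2, 173.6]), array([121.5, 131.2]), 79.0)
top 0.04 644 [240. 211.] 0.045 (array([603.6, 179.5]), array([149.3,  79.6]), 79.45)
top 0.054 187 [244. 150.] 0.0602 (array([717.5, 157.2]), array([109.2,  10.4]), 79.07)
side wedge (array([ 423.8, -131.9]), array([ 27.9, 129.3]), 85.78)
side 0.083 1225 [316. 185.] 0.092 (array([640.8, 174.6]), array([126.9, 133.9]), 80.12)
side 0.04 560 [314. 209.] 0.0465 (array([643.7, 172.6]), array([153.9, 159.3]), 79.34)
side 0.054 325 [327. 205.] 0.0605 (array([638. , 122.6]), array([ 50.8, 150. ]), 75.53)
```

```bash
cat >> h.py <<'E'
from scipy.spatial.transform import Rotation as Ro
def to(x,y,z,a):
    s=arm.read_state(); R=np.array(s['ee_rot']); p=np.array(s['eef_pos']); a=np.radians(a)
    T=np.array([[np.cos(a),np.sin(a),0],[np.sin(a),-np.cos(a),0],[0,0,-1]])
    print('lin cm',(R.T@(np.array([x,y,z])-p)*100).round(2),'dr',np.degrees(Ro.from_matrix(R.T@T).as_rotvec()).round(2))
E
python3 - <<'E'
from h import *
to(.42,.30,.2,80); to(.379,-.1283,.1,86.6)
E
```

```text
lin cm [-18.02  33.28   0.24] dr [ 0.    0.06 -4.31]
lin cm [-60.53  39.89  10.28] dr [ -0.     0.06 -10.91]
```

>>> step_arm(
  jaw=[6,6,6,6,6,6,6,6],
  linear=[
    [-2.3,4.2,0],
    [-4.5,8.3,0],
    [-6.8,12.5,0],
    [-9,16.6,0],
    [-11.3,20.8,0],
    [-13.5,25,0],
    [-15.8,29.1,0],
    [-18,33.3,0],
  ],
  dr=[
    [0,0,-0.5],
    [0,0,-1],
    [0,0,-1.6],
    [0,0,-2.1],
    [0,0,-2.7],
    [0,0,-3.2],
    [0,0,-3.8],
    [0,0,-4.3],
  ],
)

```text
time_s: 1.1
eef_pos: [0.4212, 0.2992, 0.2025]
ee_rot: [[0.173, 0.985, -0.0], [0.985, -0.173, -0.0], [-0.0, -0.0, -1.0]]
ft_force: [0.9, 0.7, -0.1]
width: 0.0602
```

```bash
python3 - <<'E'
from h import *
s=arm.read_state();print(s['joint_pos'].round(2),s['time_s'],s['eef_pos'],s['width'])
to(.42,.30,.2,80);to(.40,.09,.15,86.6); to(.379,-.1283,.1,86.6)
E
```

```text
[-0.62  0.62 -0.11  1.69  0.09  0.83  0.63] 1.1 [0.42121677 0.29918751 0.20248984] 0.06019346637145563
lin cm [ 0.06 -0.13  0.25] dr [-0.01  0.02  0.01]
lin cm [-20.97   1.54   5.25] dr [-0.01  0.01 -6.59]
lin cm [-42.83   3.26  10.26] dr [-0.01  0.01 -6.59]
```

>>> step_arm(
  jaw=[6,6,6,6,6,6,6,6],
  linear=[
    [-5.4,0.4,1],
    [-10.7,0.8,2],
    [-16,1.2,4],
    [-21.4,1.6,5],
    [-26.8,2,6],
    [-32.1,2.4,8],
    [-37.5,2.8,9],
    [-42.8,3.25,10.2],
  ],
  dr=[
    [0,0,-0.8],
    [0,0,-1.6],
    [0,0,-2.5],
    [0,0,-3.3],
    [0,0,-4.1],
    [0,0,-4.9],
    [0,0,-5.8],
    [0,0,-6.6],
  ],
)

```text
time_s: 2.1
eef_pos: [0.3776, -0.1284, 0.1002]
ee_rot: [[0.059, 0.998, 0.0], [0.998, -0.059, 0.0], [0.0, 0.0, -1.0]]
ft_force: [2.0, -0.5, -0.5]
width: 0.06
```

```bash
python3 - <<'E'
from h import *
s=arm.read_state();print(s['joint_pos'].round(2),s['time_s'],s['eef_pos'],s['width'])
grab('side','side1');grab('top','top1')
to(.379,-.1283,.013,86.6)
E
```

```text
[ 0.35  0.68 -0.17  2.21  0.39  0.28  1.35] 2.1 [ 0.37755049 -0.12838187  0.10018404] 0.06003392130237242
lin cm [0.37 0.27 8.66] dr [-0.12  0.09 -0.44]
```

View pics/side1.png

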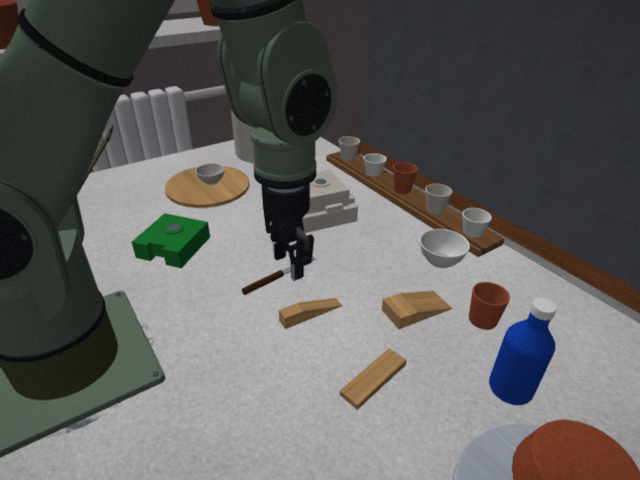

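```bash
python3 - <<'E'
from h import *
s=arm.read_state();print(s['qd'].round(3),s['time_s'],s['eef_pos'],s['ee_rot'].round(3))
c=arm.get_calibration('side');K=c['mtx'];
for P in([.3787,-.1283,.0145],[.375,-.130,.1]):
    q=c['rotation'].T@(np.array(P)-c['position']);print(K@q/q[2])
to(.379,-.1283,.013,86.6)
E
```

```text
[-0.118 -0.028 -0.043  0.014 -0.046  0.005 -0.076] 2.2 [ 0.37619923 -0.13173364  0.09959241] [[ 0.067  0.998 -0.002]
 [ 0.998 -0.067 -0.001]
 [-0.001 -0.002 -1.   ]]
[290.85948643 316.67132872   1.        ]
[288.53163125 284.03767923   1.        ]
lin cm [0.37 0.27 8.66] dr [-0.12  0.09 -0.44]
```

View pics/top1.png

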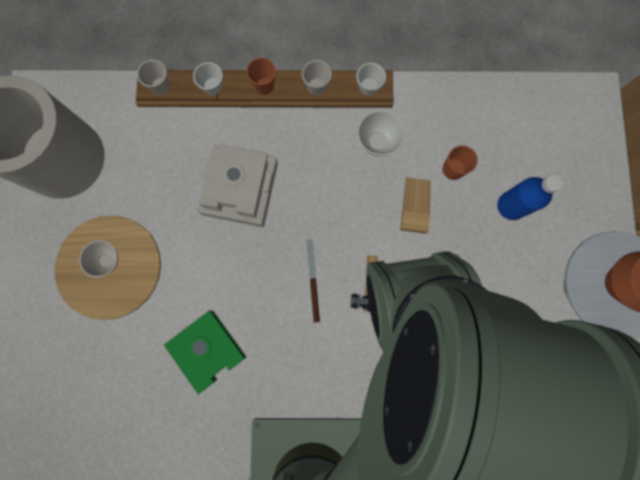

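>>> step_arm(
  jaw=[6,6,6,6],
  linear=[
    [0,0,0],
    [0,0,0],
    [0,0,0],
    [0,0,0],
  ],
  dr=[
    [0,0,0],
    [0,0,0],
    [0,0,0],
    [0,0,0],
  ],
)

```text
time_s: 2.7
eef_pos: [0.3781, -0.1263, 0.1007]
ee_rot: [[0.059, 0.998, 0.0], [0.998, -0.059, -0.0], [-0.0, 0.0, -1.0]]
ft_force: [1.1, -0.4, 0.2]
width: 0.0597
```

```bash
python3 - <<'E'
from h import *
s=arm.read_state();print(s['qd'].round(3),s['time_s'],s['eef_pos'])
to(.379,-.1283,.013,86.6)
p,d=grab('side','side2')
c=arm.get_calibration('side');K=c['mtx'];im=cv2.resize(p[200:350,220:420,::-1],None,fx=4,fy=4)
R=s['ee_rot'];t=s['eef_pos']
for o in([0,0,0],[.03,0,.011],[-.03,0,.011]):
    q=c['rotation'].T@(t+R@np.array(o)-c['position']);u=K@q/q[2];print(u)
    cv2.circle(im,(int((u[0]-220)*4),int((u[1]-200)*4)),5,(0,0,255),-1)
cv2.imwrite('pics/side2c.png',im)
E
```

```text
[ 0.007  0.002 -0.    -0.     0.002  0.002  0.   ] 2.7 [ 0.37806794 -0.12629875  0.10074065]
lin cm [-0.19  0.1   8.77] dr [0.01 0.01 0.05]
[288.92073636 282.01385555   1.        ]
[281.65343714 277.49531407   1.        ]
[296.87421185 296.17634311   1.        ]
```

View pics/side2c.png

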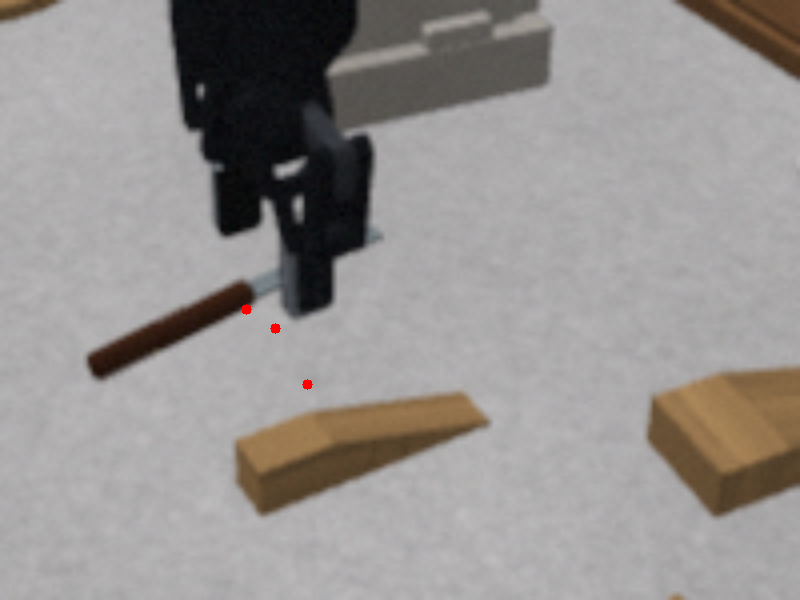

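```bash
python3 - <<'E'
from h import *
z=np.load('pics/side2.npz');P=pts('side',z['d']);g=z['p'].max(2)
for (x,y) in((300,640//4),):pass
for u,v in((295,275),(300,274),(279,255),(308,258),(296,265),(255,308)[::-1]): print(u,v,z['p'][v,u],z['d'][v,u],P[v,u].round(3))
m=(g<60)&(P[...,2]>.02)&(P[...,2]<.3)&(abs(P[...,0]-.38)<.12)&(abs(P[...,1]+.13)<.12)
q=P[m];
for lo in np.arange(.06,.24,.02):
    b=q[(q[:,2]>=lo)&(q[:,2]<lo+.02)]; 
    if len(b): print(round(lo,2),len(b),b.min(0).round(3),b.max(0).round(3))
E
```

```text
295 275 [14 17 21] 0.7713999 [ 0.369 -0.164  0.147]
300 274 [23 24 28] 0.7709012 [ 0.376 -0.168  0.149]
279 255 [8 9 8] 0.8211525 [ 0.376 -0.097  0.145]
308 258 [16 17 19] 0.73520344 [ 0.381 -0.186  0.193]
296 265 [18 20 21] 0.7535285 [ 0.368 -0.169  0.172]
308 255 [14 16 20] 0.73604363 [ 0.383 -0.183  0.196]
0.12 12 [ 0.37  -0.162  0.137] [ 0.388 -0.094  0.14 ]
0.14 162 [ 0.367 -0.171  0.14 ] [ 0.39  -0.091  0.16 ]
0.16 147 [ 0.363 -0.171  0.16 ] [ 0.387 -0.082  0.18 ]
0.18 271 [ 0.359 -0.19   0.18 ] [ 0.385 -0.063  0.2  ]
0.2 380 [ 0.359 -0.192  0.2  ] [ 0.385 -0.061  0.22 ]
0.22 450 [ 0.356 -0.196  0.22 ] [ 0.384 -0.058  0.24 ]
```

The depth image puts the fingertips about 40 mm higher than the reported TCP implies. I'll descend in stages and check by image.

>>> step_arm(
  jaw=[6,6,6,6,6,6],
  linear=[
    [-0.1,0,1.5],
    [-0.1,0.1,3],
    [-0.1,0.1,4.5],
    [-0.1,0.1,5.5],
    [-0.1,0.1,5.5],
    [-0.1,0.1,5.5],
  ],
  dr=[
    [0,0,0],
    [0,0,0],
    [0,0,0],
    [0,0,0],
    [0,0,0],
    [0,0,0],
  ],
)

```text
time_s: 3.5
eef_pos: [0.3789, -0.1278, 0.046]
ee_rot: [[0.06, 0.998, 0.0], [0.998, -0.06, -0.0], [-0.0, 0.0, -1.0]]
ft_force: [0.8, 0.3, 0.7]
width: 0.0601
```

```bash
cat >> h.py <<'E'
def fing(tag,x0=.38,y0=-.13,zhi=.2):
    s=arm.read_state();print(s['time_s'],s['eef_pos'].round(4),s['width'],s['ft_force'].round(1))
    p,d=grab('side',tag);P=pts('side',d);g=p.max(2)
    m=(g<50)&(P[...,2]>.005)&(P[...,2]<zhi)&(abs(P[...,0]-x0)<.05)&(abs(P[...,1]-y0)<.07)
    q=P[m];print('lowest',np.sort(q[:,2])[:8].round(3)); b=q[q[:,2]<q[:,2].min()+.02];print(b.min(0).round(3),b.max(0).round(3))
    return p,d,P
E
python3 - <<'E'
from h import *
p,d,P=fing('side3')
cv2.imwrite('pics/side3c.png',cv2.resize(p[200:350,220:420,::-1],None,fx=4,fy=4))
E
```

```text
3.5 [ 0.3789 -0.1278  0.046 ] 0.06007438026546404 [0.8 0.3 0.7]
lowest [0.083 0.083 0.083 0.083 0.084 0.084 0.085 0.085]
[ 0.369 -0.172  0.083] [ 0.391 -0.094  0.103]
```

View pics/side3c.png

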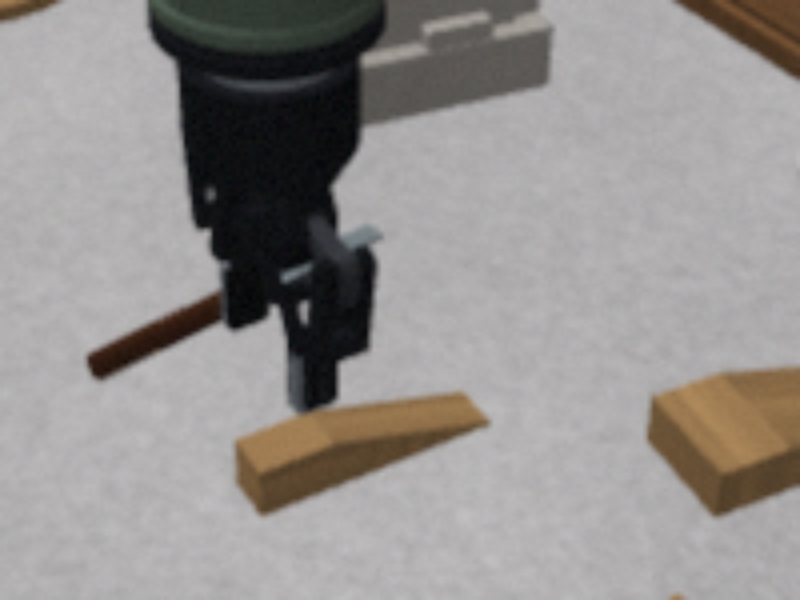

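>>> step_arm(
  jaw=[6,6,6,6],
  linear=[
    [0,0,1],
    [0,0,2],
    [0,0,2.6],
    [0,0,2.6],
  ],
  dr=[
    [0,0,0],
    [0,0,0],
    [0,0,0],
    [0,0,0],
  ],
)

```text
time_s: 4.05
eef_pos: [0.379, -0.1279, 0.0196]
ee_rot: [[0.059, 0.998, -0.002], [0.998, -0.059, 0.0], [0.0, -0.002, -1.0]]
ft_force: [-0.8, 1.1, -0.5]
width: 0.06
```

```bash
python3 - <<'E'
from h import *
p,d,P=fing('side4')
cv2.imwrite('pics/side4c.png',cv2.resize(p[200:350,220:420,::-1],None,fx=4,fy=4))
E
```

```text
4.05 [ 0.379  -0.1279  0.0196] 0.06001967660321906 [-0.8  1.1 -0.5]
lowest [0.055 0.055 0.056 0.057 0.057 0.058 0.059 0.059]
[ 0.369 -0.171  0.055] [ 0.389 -0.094  0.075]
```

View pics/side4c.png

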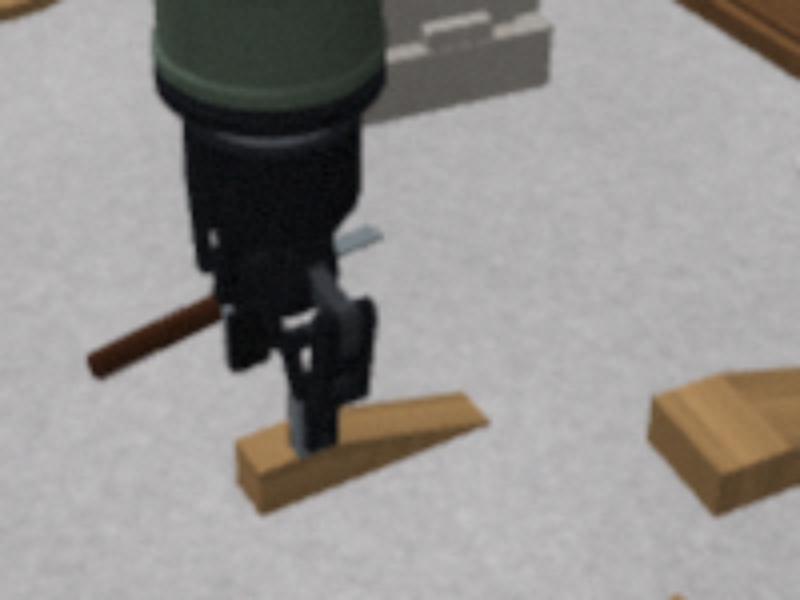

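>>> step_arm(
  jaw=[6,6,6,6],
  linear=[
    [0,0,0.5],
    [0,0,1],
    [0,0,1],
    [0,0,1],
  ],
  dr=[
    [0,0,0],
    [0,0,0],
    [0,0,0],
    [0,0,0],
  ],
)

```text
time_s: 4.6
eef_pos: [0.382, -0.1289, 0.0126]
ee_rot: [[0.06, 0.998, -0.006], [0.998, -0.06, 0.002], [0.001, -0.006, -1.0]]
ft_force: [0.3, 0.4, 0.6]
width: 0.0599
```

>>> step_arm(
  jaw=[6,6,6,6],
  linear=[
    [0,0,0.3],
    [0,0,0.6],
    [0,0,0.9],
    [0,0,0.9],
  ],
  dr=[
    [0,0,0],
    [0,0,0],
    [0,0,0],
    [0,0,0],
  ],
)

```text
time_s: 5.1
eef_pos: [0.3844, -0.1297, 0.0056]
ee_rot: [[0.06, 0.998, -0.01], [0.998, -0.059, 0.003], [0.003, -0.01, -1.0]]
ft_force: [0.8, 0.3, 0.6]
width: 0.06
```

```bash
python3 - <<'E'
from h import *
p,d,P=fing('side5')
cv2.imwrite('pics/side5c.png',cv2.resize(p[200:350,220:420,::-1],None,fx=4,fy=4))
E
```

```text
5.1 [ 0.3844 -0.1297  0.0056] 0.05999860595908215 [0.8 0.3 0.6]
lowest [0.042 0.042 0.042 0.042 0.043 0.043 0.044 0.044]
[ 0.374 -0.174  0.042] [ 0.396 -0.096  0.061]
```

View pics/side5c.png

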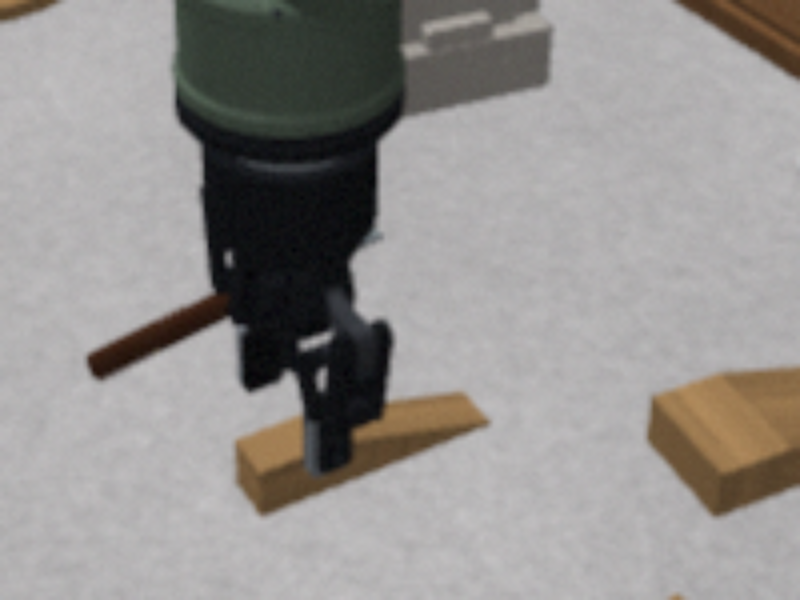

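```bash
python3 - <<'E'
from h import *
s=arm.read_state();print(s['joint_pos'].round(3));
E
```

```text
[ 2.480e-01  9.080e-01 -1.000e-03  2.243e+00  4.060e-01  1.000e-03
  1.353e+00]
```

>>> step_arm(
  jaw=[4.2,4.2,4.2,4.2,4.2],
  linear=[
    [0,0,0],
    [0,0,0],
    [0,0,0],
    [0,0,0],
    [0,0,0],
  ],
  dr=[
    [1.5,0,0],
    [3,0,0],
    [4,0,0],
    [4,0,0],
    [4,0,0],
  ],
)

```text
time_s: 5.78
eef_pos: [0.3843, -0.1297, 0.0058]
ee_rot: [[0.06, 0.995, -0.079], [0.998, -0.059, 0.007], [0.003, -0.08, -0.997]]
ft_force: [0.3, -0.5, 0.6]
width: 0.042
```

```bash
python3 - <<'E'
from h import *
p,d,P=fing('side6')
s=arm.read_state();print(s['joint_pos'].round(3));
E
```

```text
5.775 [ 0.3843 -0.1297  0.0058] 0.042031063214728014 [ 0.3 -0.5  0.6]
lowest [0.039 0.04  0.04  0.04  0.04  0.041 0.041 0.042]
[ 0.377 -0.164  0.039] [ 0.399 -0.104  0.059]
[ 0.272  0.91  -0.063  2.164  0.395  0.159  1.35 ]
```

>>> step_arm(
  jaw=[4.2,4.2,4.2,4.2,4.2,4.2],
  linear=[
    [0,-0.1,0.8],
    [0,-0.2,1.6],
    [0.1,-0.3,2.3],
    [0.1,-0.35,2.8],
    [0.1,-0.35,2.8],
    [0.1,-0.35,2.8],
  ],
  dr=[
    [0,0,0],
    [0,0,0],
    [0,0,0],
    [0,0,0],
    [0,0,0],
    [0,0,0],
  ],
)

```text
time_s: 6.58
eef_pos: [0.3789, -0.1284, -0.0217]
ee_rot: [[0.06, 0.995, -0.079], [0.998, -0.059, 0.007], [0.003, -0.08, -0.997]]
ft_force: [0.1, 0.3, 0.8]
width: 0.0421
```

```bash
python3 - <<'E'
from h import *
p,d,P=fing('side7')
s=arm.read_state();print(s['joint_pos'].round(3));
cv2.imwrite('pics/side7c.png',cv2.resize(p[200:350,220:420,::-1],None,fx=4,fy=4))
E
```

```text
6.575 [ 0.3789 -0.1284 -0.0217] 0.04211001498721224 [0.1 0.3 0.8]
lowest [0.014 0.015 0.016 0.018 0.019 0.021 0.021 0.021]
[ 0.372 -0.163  0.014] [ 0.402 -0.103  0.034]
[ 0.246  0.975 -0.016  2.188  0.407  0.062  1.341]
```

View pics/side7c.png

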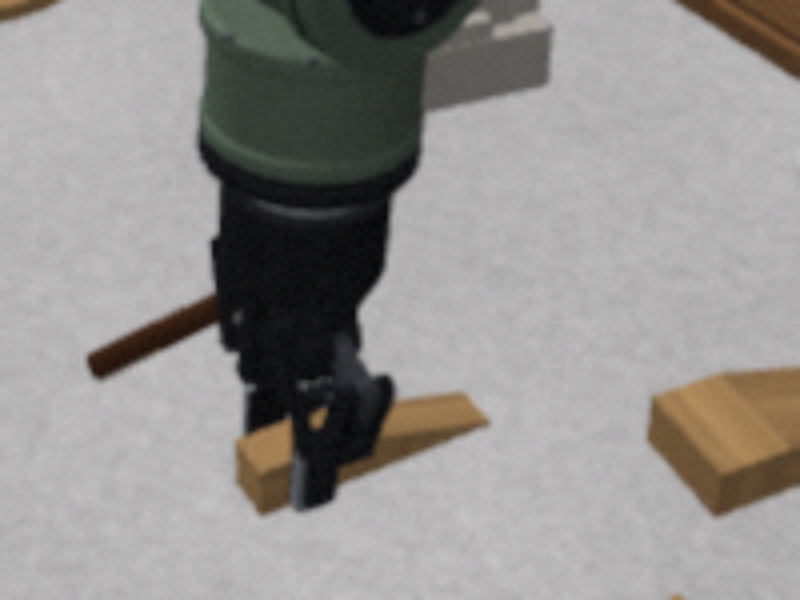

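>>> step_arm(
  jaw=[4.2,4.2,2,1.8,1.8,1.8,1.8,1.8],
  linear=[
    [0,0,0.4],
    [0,0,0.6],
    [0,0,0.6],
    [0,0,0.6],
    [0,0,0.6],
    [0,0,0.6],
    [0,0,0.6],
    [0,0,0.6],
  ],
  dr=[
    [0,0,0],
    [0,0,0],
    [0,0,0],
    [0,0,0],
    [0,0,0],
    [0,0,0],
    [0,0,0],
    [0,0,0],
  ],
)

```text
time_s: 7.62
eef_pos: [0.3783, -0.1282, -0.0278]
ee_rot: [[0.06, 0.995, -0.079], [0.998, -0.059, 0.007], [0.003, -0.08, -0.997]]
ft_force: [-0.2, 0.2, 1.7]
width: 0.0251
```

```bash
python3 - <<'E'
from h import *
p,d,P=fing('side8')
cv2.imwrite('pics/side8c.png',cv2.resize(p[200:350,220:420,::-1],None,fx=4,fy=4))
E
```

```text
7.625 [ 0.3783 -0.1282 -0.0278] 0.025103247323617583 [-0.2  0.2  1.7]
lowest [0.009 0.011 0.011 0.012 0.012 0.012 0.013 0.013]
[ 0.372 -0.155  0.009] [ 0.405 -0.142  0.029]
```

View pics/side8c.png

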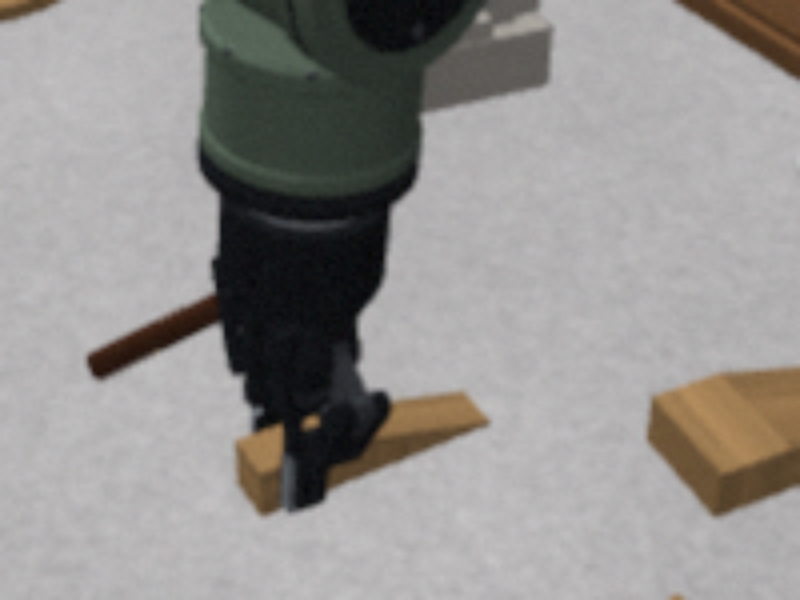

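>>> step_arm(
  jaw=[1.8,1.8,1.8,1.8,1.8,1.8],
  linear=[
    [0,-0.1,-1],
    [0,-0.25,-3],
    [0,-0.5,-6],
    [0,-0.8,-10],
    [0,-0.8,-10],
    [0,-0.8,-10],
  ],
  dr=[
    [0,0,0],
    [0,0,0],
    [0,0,0],
    [0,0,0],
    [0,0,0],
    [0,0,0],
  ],
)

```text
time_s: 8.43
eef_pos: [0.3782, -0.1286, 0.0726]
ee_rot: [[0.06, 0.995, -0.079], [0.998, -0.059, 0.007], [0.002, -0.079, -0.997]]
ft_force: [-0.7, -1.4, -0.5]
width: 0.0252
```

```bash
python3 - <<'E'
from h import *
p,d,P=fing('side9')
cv2.imwrite('pics/side9c.png',cv2.resize(p[160:310,220:420,::-1],None,fx=4,fy=4))
hsv=cv2.cvtColor(p,cv2.COLOR_RGB2HSV)
m=((hsv[...,1]>70)&(hsv[...,0]>8)&(hsv[...,0]<28)&(d>0)&(abs(P[...,0]-.42)<.1)&(abs(P[...,1]+.13)<.06)&(P[...,2]>.04))
q=P[m];print(len(q),q.min(0),q.max(0)); n=q[q[:,0]>q[:,0].max()-.006];print('nose',n.mean(0),n.min(0),n.max(0))
# lower edge per x
for x in np.arange(.36,.5,.01):
    b=q[abs(q[:,0]-x)<.005]
    if len(b)>3: print(round(x,2),b[:,2].min().round(4),b[:,2].max().round(4),b[:,1].min().round(4))
E
```

```text
8.425 [ 0.3782 -0.1286  0.0726] 0.02517659964599771 [-0.7 -1.4 -0.5]
lowest [0.106 0.111 0.111 0.111 0.112 0.112 0.112 0.113]
[ 0.372 -0.155  0.106] [ 0.4   -0.143  0.126]
715 [ 0.35821307 -0.1860653   0.10167625] [ 0.48764176 -0.11257113  0.40468193]
nose [ 0.48501857 -0.13714245  0.10571744] [ 0.48210074 -0.14667415  0.10262751] [ 0.48764176 -0.12625575  0.10743563]
0.36 0.1017 0.1336 -0.1416
0.37 0.1027 0.1756 -0.1697
0.38 0.13 0.1519 -0.1442
0.39 0.1191 0.1787 -0.1861
0.4 0.1042 0.2689 -0.1663
0.41 0.1026 0.1225 -0.1444
0.42 0.1032 0.4047 -0.1847
0.43 0.1038 0.3591 -0.1805
0.44 0.1048 0.3955 -0.18
0.45 0.1039 0.1189 -0.1469
0.46 0.1024 0.116 -0.1475
0.47 0.104 0.1129 -0.1476
0.48 0.1035 0.11 -0.1467
0.49 0.1026 0.1066 -0.1441
```

View pics/side9c.png

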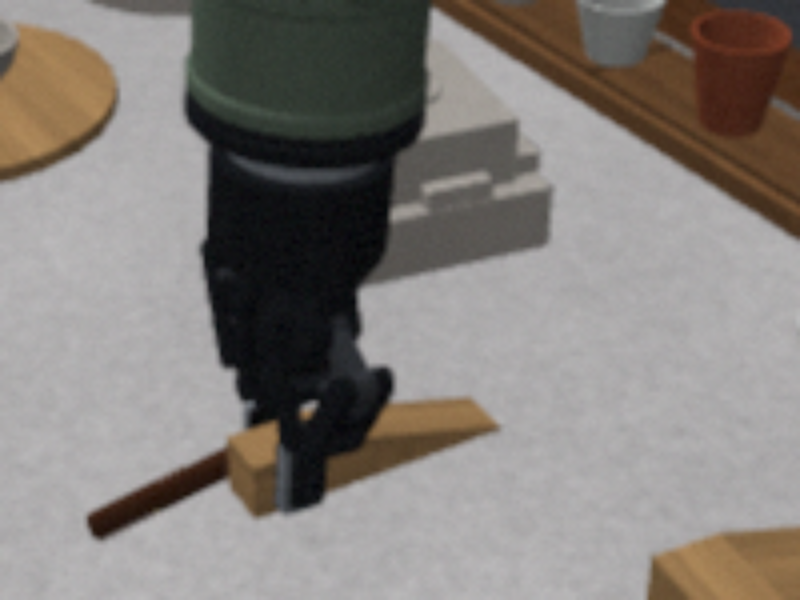

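```bash
cat >> h.py <<'E'
PSI=np.radians(-11.0); EX,EY=.5295,.2920
def nose():
    s=arm.read_state();R=s['ee_rot'];t=s['eef_pos'];h=R[:2,1]/np.linalg.norm(R[:2,1]);n=t[:2]+.1095*h
    c,sn=np.cos(PSI),np.sin(PSI)
    return c*n[0]+sn*n[1]-EX,-sn*n[0]+c*n[1]-EY,t[2]+.0278-.045,np.degrees(np.arctan2(h[1],h[0]))
def tonose(xm,ym,under):
    s=arm.read_state();R=s['ee_rot'];t=s['eef_pos'];c,sn=np.cos(PSI),np.sin(PSI)
    yaw=np.arctan2(R[1,1],R[0,1]);T=Ro.from_euler('z',PSI-yaw).as_matrix()@R
    X=EX+xm-.1095;Y=EY+ym
    p=np.array([c*X-sn*Y,sn*X+c*Y,under+.045-.0278])
    print('now',np.round(nose(),4),s['eef_pos'].round(4),'f',s['ft_force'].round(1),s['time_s'])
    print('goal',p.round(4),'lin cm',(R.T@(p-t)*100).round(2),'dr',np.degrees(Ro.from_matrix(R.T@T).as_rotvec()).round(2))
E
python3 - <<'E'
from h import *
tonose(-.035,0,.055)
E
```

```text
now [-0.0254 -0.3316  0.055  -3.4003] [ 0.378  -0.1285  0.0722] f [-0.2  0.2 -0.8] 8.475
goal [0.4336 0.2132 0.0722] lin cm [34.44  3.52 -0.19] dr [-0.02  0.61  7.58]
```

>>> step_arm(
  jaw=[1.8,1.8,1.8,1.8,1.8,1.8,1.8,1.8],
  linear=[
    [2.4,0,-0.02],
    [7,0.1,-0.04],
    [13,0.7,-0.08],
    [19,1.5,-0.1],
    [25,2.3,-0.15],
    [30,3,-0.2],
    [33,3.4,-0.2],
    [34.4,3.5,-0.2],
  ],
  dr=[
    [0,0,0.5],
    [0,0.1,1.6],
    [0,0.2,3],
    [0,0.3,4.4],
    [0,0.5,5.7],
    [0,0.6,6.7],
    [0,0.6,7.3],
    [0,0.6,7.6],
  ],
)

```text
time_s: 9.48
eef_pos: [0.4333, 0.214, 0.0718]
ee_rot: [[0.19, 0.979, -0.079], [0.982, -0.189, 0.017], [0.002, -0.081, -0.997]]
ft_force: [-0.8, -0.3, -0.4]
width: 0.0249
```

>>> step_arm(
  jaw=[1.8,1.8,1.8],
  linear=[
    [0,0,0],
    [0,0,0],
    [0,0,0],
  ],
  dr=[
    [0,0,0],
    [0,0,0],
    [0,0,0],
  ],
)

```text
time_s: 9.85
eef_pos: [0.4339, 0.2117, 0.0726]
ee_rot: [[0.193, 0.978, -0.078], [0.981, -0.192, 0.017], [0.002, -0.08, -0.997]]
ft_force: [-0.0, 0.4, 0.2]
width: 0.025
```

```bash
python3 - <<'E'
from h import *
tonose(-.035,0,.004)
p,d=grab('side','side10');t,e=grab('top','top10')
f=lambda im,u,v,w,h:cv2.resize(im[v:v+h,u:u+w,::-1],(400,400),interpolation=cv2.INTER_CUBIC)
cv2.imwrite('pics/c10.png',np.hstack([f(p,230,140,160,160),f(t,170,120,160,160)]))
E
```

```text
now [-3.45000e-02 -1.60000e-03  5.54000e-02 -1.11003e+01] [0.4339 0.2117 0.0726] f [-0.   0.4  0.2] 9.85
goal [0.4336 0.2132 0.0212] lin cm [0.13 0.36 5.13] dr [ 0.   -0.01 -0.1 ]
```

View pics/c10.png

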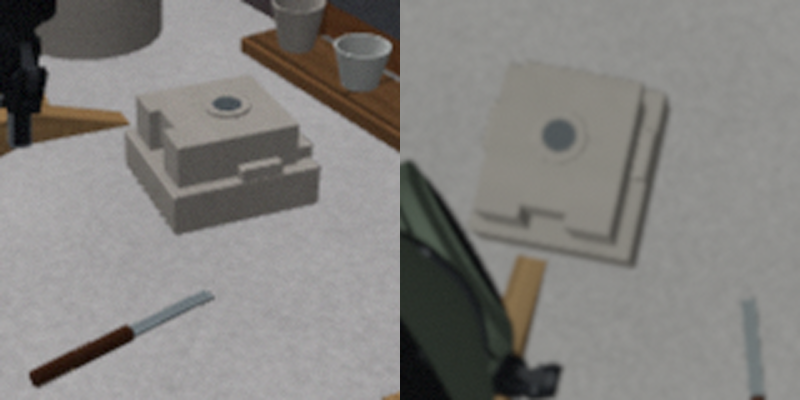

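>>> step_arm(
  jaw=[1.8,1.8,1.8,1.8,1.8,1.8],
  linear=[
    [0,0.1,1.2],
    [0,0.2,2.8],
    [0,0.3,4.2],
    [0,0.4,5.15],
    [0,0.4,5.15],
    [0,0.4,5.15],
  ],
  dr=[
    [0,0,0],
    [0,0,0],
    [0,0,0],
    [0,0,0],
    [0,0,0],
    [0,0,0],
  ],
)

```text
time_s: 10.7
eef_pos: [0.4338, 0.213, 0.0212]
ee_rot: [[0.191, 0.978, -0.078], [0.981, -0.191, 0.018], [0.003, -0.08, -0.997]]
ft_force: [-0.1, 0.5, 0.1]
width: 0.025
```

```bash
python3 - <<'E'
from h import *
tonose(.005,-.001,.003)
p,d=grab('side','side11');t,e=grab('top','top11')
f=lambda im,u,v,w,h:cv2.resize(im[v:v+h,u:u+w,::-1],(400,400),interpolation=cv2.INTER_CUBIC)
cv2.imwrite('pics/c11.png',np.hstack([f(p,220,140,120,120),f(t,190,140,100,100)]))
E
```

```text
now [-3.48000e-02 -2.00000e-04  4.00000e-03 -1.10274e+01] [0.4338 0.213  0.0212] f [-0.1  0.5  0.1] 10.7
goal [0.4727 0.2046 0.0202] lin cm [-0.08  3.98 -0.21] dr [ 0.   -0.   -0.03]
```

View pics/c11.png

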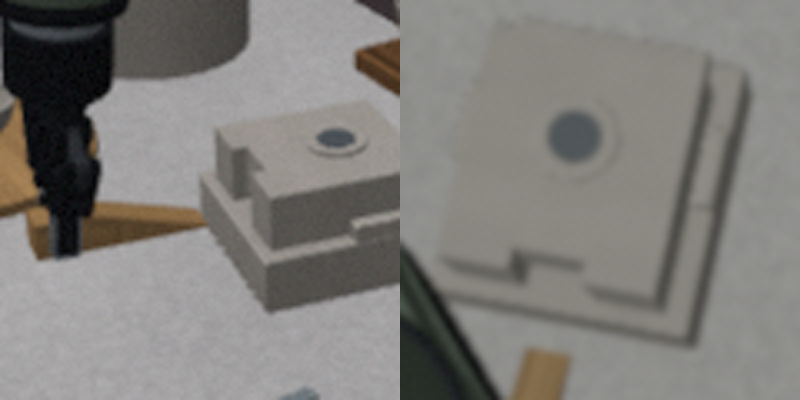

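```bash
python3 - <<'E'
from h import *
c,s=np.cos(PSI),np.sin(PSI)
def mf(P): return round(c*P[0]+s*P[1]-EX,4),round(-s*P[0]+c*P[1]-EY,4)
z=np.load('pics/top11.npz');p=z['p'][:,:,::-1]
im=cv2.resize(p[190:240,205:255],(800,800),interpolation=cv2.INTER_CUBIC)[:600]
im=cv2.convertScaleAbs(im,alpha=1.6,beta=-40)
cal=arm.get_calibration('top')
def pr(x,y,zz):
    X,Y=EX+x,EY+y;P=np.array([c*X-s*Y,s*X+c*Y,zz]);q=cal['rotation'].T@(P-cal['position']);u=cal['mtx']@q/q[2];return u[:2]
for (x,y,zz,col) in((0,.02,.09,(0,0,255)),(0,-.02,.09,(0,0,255)),(.012,.02,.09,(0,0,255)),(.012,-.02,.09,(0,0,255)),(0,.02,.045,(255,0,0)),(0,-.02,.045,(255,0,0)),(-.0348,0,.047,(0,255,0)),(-.01,.075,.045,(255,255,0)),(-.01,-.075,.045,(255,255,0))):
    u=pr(x,y,zz);cv2.circle(im,(int((u[0]-205+.5)*16),int((u[1]-190+.5)*16)),5,col,-1)
cv2.imwrite('pics/c12.png',im)
E
```

```text
(no output)
```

View pics/c12.png

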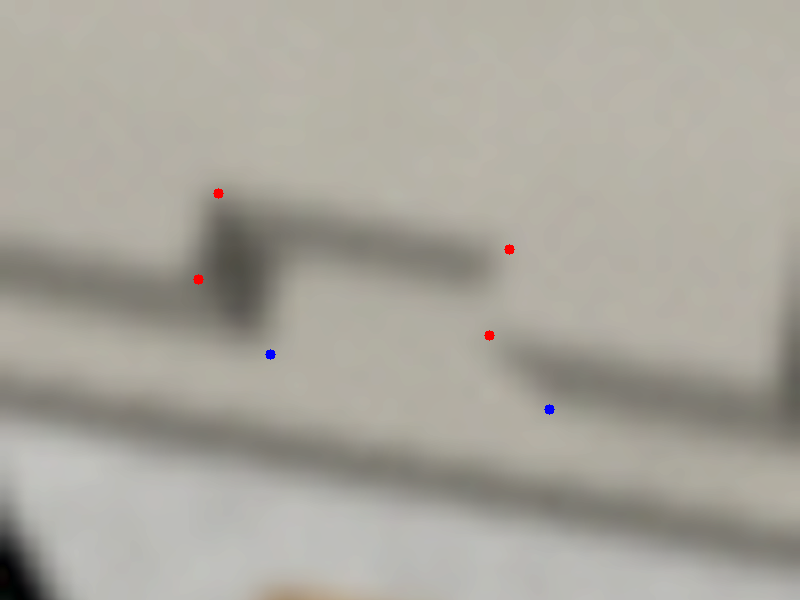

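```bash
python3 - <<'E'
from h import *
c,s=np.cos(PSI),np.sin(PSI)
z=np.load('pics/top11.npz');p=z['p'];d=z['d'];P=pts('top',d)
hsv=cv2.cvtColor(p,cv2.COLOR_RGB2HSV)
m=((hsv[...,1]>70)&(hsv[...,0]>8)&(hsv[...,0]<28)&(P[...,2]>.02)&(P[...,2]<.09));m[:220]=0;m[270:]=0;m[:,:200]=0;m[:,250:]=0
q=P[m];X=c*q[:,0]+s*q[:,1]-EX;Y=-s*q[:,0]+c*q[:,1]-EY
for x in np.arange(-.075,-.03,.005):
    b=abs(X-x)<.0025
    if b.sum()>2: print(round(x,3),b.sum(),Y[b].min().round(4),Y[b].max().round(4),q[b,2].mean().round(4))
print(X.max())
E
```

```text
-0.075 21 -0.0145 0.0063 0.0641
-0.07 27 -0.0139 0.0104 0.0627
-0.065 25 -0.014 0.0102 0.0616
-0.06 23 -0.0145 0.0104 0.059
-0.055 24 -0.0133 0.0099 0.0572
-0.05 25 -0.0137 0.0093 0.057
-0.045 22 -0.013 0.0099 0.0552
-0.04 24 -0.0131 0.0104 0.0537
-0.035 11 -0.0111 0.0078 0.0528
-0.034868659907153765
```

>>> step_arm(
  jaw=[1.8,1.8,1.8,1.8,1.8,1.8,1.8],
  linear=[
    [0.1,0.3,0.1],
    [0.15,1,0.05],
    [0.15,2,0],
    [0.15,3,-0.1],
    [0.15,4,-0.16],
    [0.15,4,-0.16],
    [0.15,4,-0.16],
  ],
  dr=[
    [0,0,0],
    [0,0,0],
    [0,0,0],
    [0,0,0],
    [0,0,0],
    [0,0,0],
    [0,0,0],
  ],
)

```text
time_s: 11.68
eef_pos: [0.4729, 0.2068, 0.0193]
ee_rot: [[0.191, 0.978, -0.079], [0.982, -0.191, 0.018], [0.002, -0.08, -0.997]]
ft_force: [0.5, 0.4, -1.1]
width: 0.0252
```

```bash
cat >> h.py <<'E'
def look(tag):
    p,d=grab('side',tag+'s');t,e=grab('top',tag+'t')
    f=lambda im,u,v,w,h:cv2.resize(im[v:v+h,u:u+w,::-1],(400,400),interpolation=cv2.INTER_CUBIC)
    cv2.imwrite(f'pics/c{tag}.png',np.hstack([f(p,250,150,100,100),f(t,190,140,100,100)]))
    c,s=np.cos(PSI),np.sin(PSI);P=pts('top',e)
    X=c*P[...,0]+s*P[...,1]-EX;Y=-s*P[...,0]+c*P[...,1]-EY
    m=(e>0)&(abs(Y)<.05)&(X>.02)&(X<.125)&(P[...,2]>.08)&(np.hypot(X-.065,Y)>.025)
    A=np.c_[X[m],np.ones(m.sum())];f=np.linalg.lstsq(A,P[...,2][m],rcond=None)[0]
    print('top face z at front/back',f[1].round(4),(f[1]+.13*f[0]).round(4))
    hsv=cv2.cvtColor(t,cv2.COLOR_RGB2HSV)
    m=((hsv[...,1]>70)&(hsv[...,0]>8)&(hsv[...,0]<28)&(X>-.13)&(X<.03)&(abs(Y)<.03)&(P[...,2]>.03))
    if m.sum()>5: print('wood X max',np.sort(X[m])[-5:].round(3),'Y',Y[m&(X>-.08)].min().round(4),Y[m&(X>-.08)].max().round(4))
E
python3 - <<'E'
from h import *
tonose(.030,0,.001); look('13')
E
```

```text
now [ 4.80000e-03  1.20000e-03  2.10000e-03 -1.10193e+01] [0.4729 0.2068 0.0193] f [ 0.5  0.4 -1.1] 11.675
goal [0.4974 0.2008 0.0182] lin cm [-0.12  2.52 -0.09] dr [ 0.   -0.   -0.02]
top face z at front/back 0.0902 0.0905
wood X max [0.004 0.004 0.005 0.005 0.005] Y -0.0142 0.0119
```

View pics/c13.png

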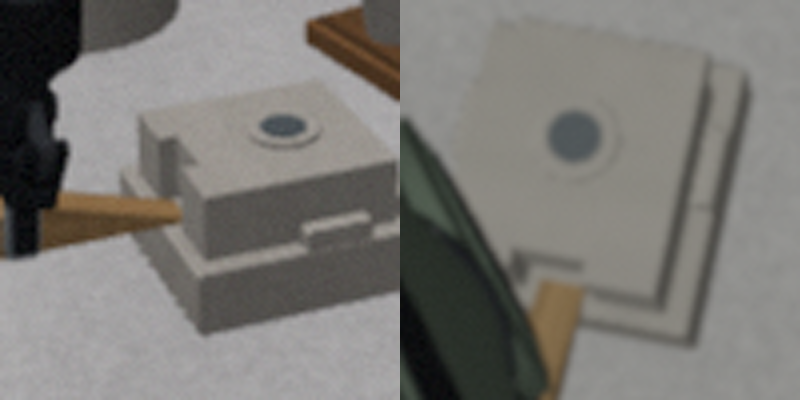

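>>> step_arm(
  jaw=[1.8,1.8,1.8,1.8,1.8,1.8],
  linear=[
    [0,0.5,0],
    [0,1,-0.02],
    [0,1.6,-0.06],
    [0,2.2,-0.1],
    [0,2.4,-0.12],
    [0,2.4,-0.12],
  ],
  dr=[
    [0,0,0],
    [0,0,0],
    [0,0,0],
    [0,0,0],
    [0,0,0],
    [0,0,0],
  ],
)

```text
time_s: 12.52
eef_pos: [0.4968, 0.2021, 0.0186]
ee_rot: [[0.192, 0.978, -0.078], [0.981, -0.191, 0.018], [0.002, -0.08, -0.997]]
ft_force: [0.5, 0.1, -0.5]
width: 0.0252
```

>>> step_arm(
  jaw=[1.8,1.8,1.8,1.8],
  linear=[
    [0,0,0.05],
    [0,0,0.1],
    [0,0,0.1],
    [0,0,0.1],
  ],
  dr=[
    [0,0,0],
    [0,0,0],
    [0,0,0],
    [0,0,0],
  ],
)

```text
time_s: 13.02
eef_pos: [0.4967, 0.2022, 0.0176]
ee_rot: [[0.191, 0.978, -0.078], [0.982, -0.191, 0.018], [0.002, -0.08, -0.997]]
ft_force: [-0.1, -0.0, -1.5]
width: 0.0248
```

```bash
python3 - <<'E'
from h import *
tonose(.045,0,.000); look('14')
E
```

```text
now [ 2.90000e-02  1.20000e-03  4.00000e-04 -1.10233e+01] [0.4967 0.2022 0.0176] f [-0.1 -0.  -1.5] 13.025
goal [0.5122 0.1979 0.0172] lin cm [-0.13  1.6  -0.08] dr [ 0.   -0.   -0.02]
top face z at front/back 0.0902 0.0905
wood X max [0.011 0.011 0.012 0.012 0.012] Y -0.0144 0.0084
```

View pics/c14.png

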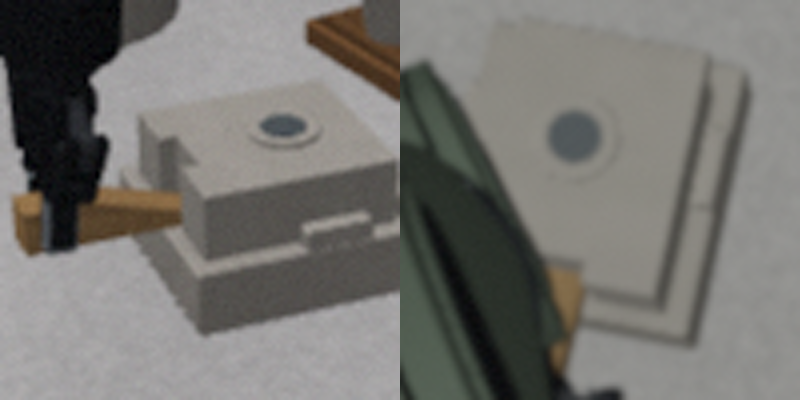

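>>> step_arm(
  jaw=[1.8,1.8,1.8,1.8],
  linear=[
    [0,0,0.05],
    [0,0,0.1],
    [0,0,0.1],
    [0,0,0.1],
  ],
  dr=[
    [0,0,0],
    [0,0,0],
    [0,0,0],
    [0,0,0],
  ],
)

```text
time_s: 13.62
eef_pos: [0.4966, 0.2022, 0.0168]
ee_rot: [[0.191, 0.978, -0.078], [0.982, -0.191, 0.018], [0.003, -0.08, -0.997]]
ft_force: [-2.7, -0.3, 6.2]
width: 0.0253
```

>>> step_arm(
  jaw=[1.8,1.8,1.8,1.8,1.8,1.8],
  linear=[
    [0,0.2,-0.02],
    [0,0.4,-0.03],
    [0,0.6,-0.05],
    [0,0.8,-0.06],
    [0,0.8,-0.06],
    [0,0.8,-0.06],
  ],
  dr=[
    [0,0,0],
    [0,0,0],
    [0,0,0],
    [0,0,0],
    [0,0,0],
    [0,0,0],
  ],
)

```text
time_s: 14.38
eef_pos: [0.5037, 0.201, 0.0169]
ee_rot: [[0.191, 0.978, -0.079], [0.982, -0.19, 0.018], [0.002, -0.081, -0.997]]
ft_force: [-6.8, 1.4, 11.2]
width: 0.0251
```

```bash
python3 - <<'E'
from h import *
tonose(.050,0,.000); look('15')
E
```

```text
now [ 3.61000e-02  1.40000e-03 -3.00000e-04 -1.09954e+01] [0.5037 0.201  0.0169] f [-6.8  1.4 11.2] 14.375
goal [0.5171 0.197  0.0172] lin cm [-0.14  1.38 -0.15] dr [-0.  0.  0.]
top face z at front/back 0.097 0.0884
wood X max [0.012 0.012 0.013 0.013 0.014] Y -0.0137 0.0015
```

View pics/c15.png

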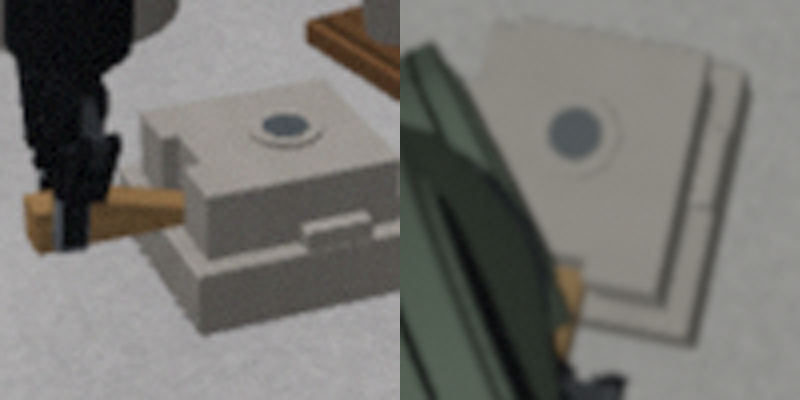

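```bash
cat >> h.py <<'E'
def lift(tag):
    # upper-half top face plane relative to reference frame (side & top), pixels at same locations only
    c,s=np.cos(PSI),np.sin(PSI)
    for n,ref,k in(('top','top11','t'),('side','side0','s')):
        e0=np.load(f'pics/{ref}.npz')['d'];z=np.load(f'pics/{tag}{k}.npz');e=z['d']
        P=pts(n,e);P0=pts(n,e0)
        X=c*P[...,0]+s*P[...,1]-EX;Y=-s*P[...,0]+c*P[...,1]-EY
        X0=c*P0[...,0]+s*P0[...,1]-EX;Y0=-s*P0[...,0]+c*P0[...,1]-EY
        ok=lambda X,Y,Z:(abs(Y)<.055)&(X>.02)&(X<.125)&(Z>.083)&(Z<.103)&(np.hypot(X-.065,Y)>.025)
        f=[]
        m=ok(X,Y,P[...,2])&ok(X0,Y0,P0[...,2])
        for XX,Z in((X0,P0),(X,P)):
            v=np.polyfit(XX[m],Z[...,2][m],1);r=Z[...,2][m]-np.polyval(v,XX[m]);k2=abs(r)<.004;v=np.polyfit(XX[m][k2],Z[...,2][m][k2],1);f.append(np.polyval(v,[0,.13]))
        print(n,m.sum(),'front/back rise mm',((f[1]-f[0])*1000).round(2))
E
python3 -c "
from h import *
lift('13');lift('14');lift('15')"
```

```text
top 1897 front/back rise mm [-0.09 -0.02]
side 662 front/back rise mm [-0.22  0.23]
top 1698 front/back rise mm [-0.01 -0.04]
side 656 front/back rise mm [-0.12  0.3 ]
top 1596 front/back rise mm [ 0.08 -0.04]
side 660 front/back rise mm [-0.2   0.32]
```

>>> step_arm(
  jaw=[1.8,1.8,1.8,1.8,1.8],
  linear=[
    [0,0.15,-0.02],
    [0,0.3,-0.03],
    [0,0.5,-0.06],
    [0,0.5,-0.06],
    [0,0.5,-0.06],
  ],
  dr=[
    [0,0,0],
    [0,0,0],
    [0,0,0],
    [0,0,0],
    [0,0,0],
  ],
)

```text
time_s: 15.1
eef_pos: [0.5082, 0.2001, 0.017]
ee_rot: [[0.191, 0.978, -0.08], [0.982, -0.19, 0.018], [0.002, -0.082, -0.997]]
ft_force: [-10.5, 0.9, 10.6]
width: 0.0248
```

```bash
python3 - <<'E'
from h import *
tonose(.050,0,.000); look('16');lift('16')
E
```

```text
now [ 4.07000e-02  1.50000e-03 -2.00000e-04 -1.09842e+01] [0.5082 0.2001 0.017 ] f [-10.5   0.9  10.6] 15.1
goal [0.5171 0.197  0.0172] lin cm [-0.14  0.93 -0.1 ] dr [-0.    0.    0.02]
top face z at front/back 0.1134 0.0836
wood X max [0.011 0.011 0.013 0.013 0.013] Y -0.0139 -0.0012
top 1527 front/back rise mm [ 1.64 -0.  ]
side 653 front/back rise mm [1.17 0.19]
```

>>> step_arm(
  jaw=[1.8,1.8,1.8,1.8,1.8,1.8],
  linear=[
    [0,0.15,-0.01],
    [0,0.3,-0.03],
    [0,0.45,-0.04],
    [0,0.6,-0.05],
    [0,0.6,-0.05],
    [0,0.6,-0.05],
  ],
  dr=[
    [0,0,0],
    [0,0,0],
    [0,0,0],
    [0,0,0],
    [0,0,0],
    [0,0,0],
  ],
)

```text
time_s: 15.95
eef_pos: [0.514, 0.1991, 0.017]
ee_rot: [[0.191, 0.978, -0.081], [0.982, -0.19, 0.018], [0.002, -0.082, -0.997]]
ft_force: [-9.5, 1.4, 10.6]
width: 0.0249
```

```bash
python3 - <<'E'
from h import *
tonose(.050,0,.000); look('17');lift('17')
E
```

```text
now [ 4.66000e-02  1.50000e-03 -2.00000e-04 -1.09821e+01] [0.514  0.1991 0.017 ] f [-9.5  1.4 10.6] 15.95
goal [0.5171 0.197  0.0172] lin cm [-0.15  0.34 -0.04] dr [-0.    0.    0.02]
top face z at front/back 0.145 0.0748
wood X max [0.007 0.009 0.011 0.011 0.013] Y -0.0137 -0.0061
top 1427 front/back rise mm [3.43 0.04]
side 632 front/back rise mm [3.   0.37]
```

View pics/c17.png

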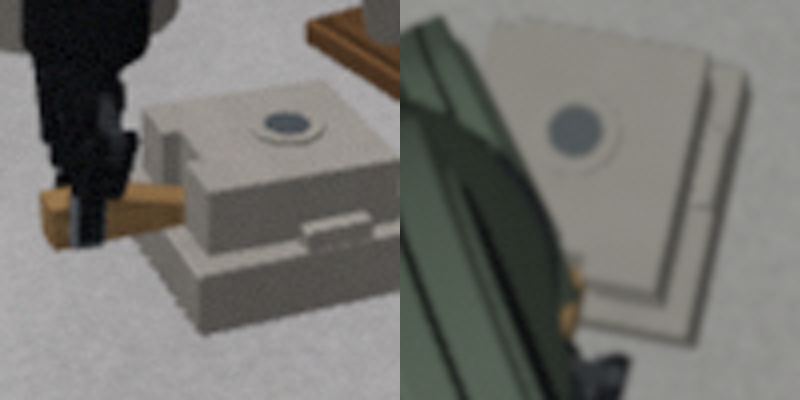

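>>> step_arm(
  jaw=[1.8,1.8,1.8,1.8,1.8,1.8,1.8],
  linear=[
    [0,0.15,-0.01],
    [0,0.3,-0.03],
    [0,0.45,-0.04],
    [0,0.55,-0.05],
    [0,0.55,-0.05],
    [0,0.55,-0.05],
    [0,0.55,-0.05],
  ],
  dr=[
    [0,0,0],
    [0,0,0],
    [0,0,0],
    [0,0,0],
    [0,0,0],
    [0,0,0],
    [0,0,0],
  ],
)

```text
time_s: 16.92
eef_pos: [0.5194, 0.198, 0.0171]
ee_rot: [[0.191, 0.978, -0.081], [0.982, -0.19, 0.018], [0.002, -0.083, -0.997]]
ft_force: [-10.7, 2.7, 11.4]
width: 0.0251
```

```bash
python3 - <<'E'
from h import *
tonose(.050,0,.000); look('18');lift('18')
p=np.load('pics/18s.npz')['p']
cv2.imwrite('pics/c18b.png',cv2.resize(p[80:280,200:400,::-1],(600,600)))
E
```

```text
now [ 5.21000e-02  1.50000e-03 -1.00000e-04 -1.09837e+01] [0.5194 0.198  0.0171] f [-10.7   2.7  11.4] 16.925
goal [0.5171 0.197  0.0172] lin cm [-0.15 -0.21  0.  ] dr [-0.    0.    0.02]
top face z at front/back 0.179 0.0664
wood X max [-0.005 -0.005 -0.003 -0.003 -0.001] Y -0.0143 -0.0091
top 1355 front/back rise mm [ 5.45 -0.01]
side 614 front/back rise mm [4.91 0.25]
```

View pics/c18b.png

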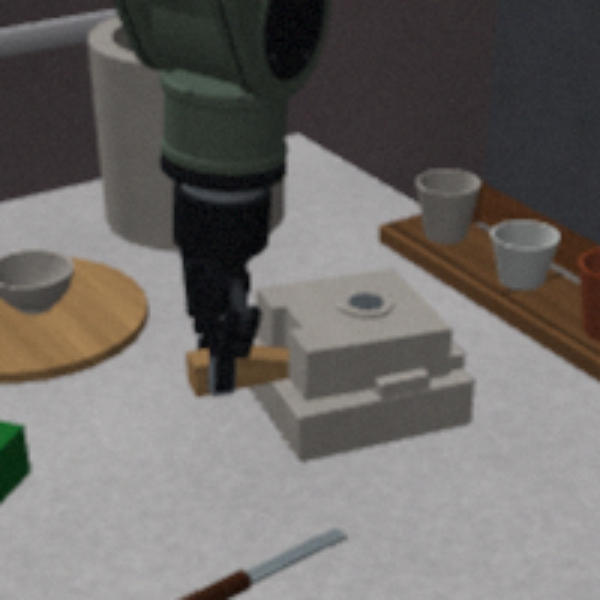

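>>> step_arm(
  jaw=[1.8,1.8,1.8,1.8],
  linear=[
    [0,0,0],
    [0,0,0],
    [0,0,0],
    [0,0,0],
  ],
  dr=[
    [0,0,0],
    [0,0,0],
    [0,0,0],
    [0,0,0],
  ],
)

```text
time_s: 17.52
eef_pos: [0.5194, 0.198, 0.0171]
ee_rot: [[0.191, 0.978, -0.081], [0.982, -0.19, 0.018], [0.002, -0.083, -0.997]]
ft_force: [-9.8, 2.7, 11.4]
width: 0.0251
```

```bash
python3 - <<'E'
from h import *
tonose(.050,0,.000); look('19');lift('19')
print(arm.sign_off())
E
```

```text
now [ 5.2000e-02  1.5000e-03 -1.0000e-04 -1.0983e+01] [0.5194 0.198  0.0171] f [-9.8  2.7 11.4] 17.525
goal [0.5171 0.197  0.0172] lin cm [-0.15 -0.21  0.  ] dr [-0.    0.    0.02]
top face z at front/back 0.1797 0.0663
wood X max [-0.005 -0.004 -0.004 -0.003 -0.001] Y -0.0143 -0.0091
top 1353 front/back rise mm [ 5.5  -0.01]
side 628 front/back rise mm [4.82 0.59]
the job is handed in; nothing more can be done
None
```

The front of the upper half is lifted about 5 mm on the narrow wedge, and I handed the job in with the gripper still holding the wedge there. No verdict was reported. I picked the wedge up by its tail, brought it to the notch and pushed its nose about 52 mm in from the slot's front edge. That is about 40 mm under the roof. About 17.5 s of the 43 s were used.

**Last checks:**
- **Front edge:** it had risen 5.5 mm by the top camera and 4.8 mm by the side camera.
- **Back edge:** the change was 0.0 mm by the top camera and 0.6 mm by the side camera, so it is seated.
- **Grip and forces:** the opening is steady at 25 mm and the wrist force steady at about 10 N horizontal and 11 N vertical.
- **Clearance:** in the last picture I viewed, just before hand-in, the gripper was clear of the upper half. I had no direct reading of contact between the two.
- **Other things on the table:** I did not measure them again at the end. The moves passed well clear of them.

**Disagreements:**
- **Fingertip height:** with the jaws open, the camera showed the fingertips about 35 mm above the reported TCP height. The description says they should be 11 mm below it. I went by the images and contact force instead, and those agreed at the pick-up and when the wedge touched the mould.
- **Reach:** a joint limit stopped the tool from going straight down at the wedge, so I tilted it about 4.5° and kept that tilt.
- **Top-face estimate:** one of my helper's readings ("top face z") became invalid near the end because the arm was in view. I used the outlier-filtered comparison with the earlier pictures instead.

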